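Set the enamel sample board on the sloping display stand

ROBOT

A 7-joint arm with a two-finger parallel gripper is mounted at the origin on the work surface. World frame = base frame: x ahead of the robot, y to its left, z up, the work surface at z = 0. Lengths are in m, angles in rad, forces in N, time in s.
With the tool pointing down it reaches from about 0.4 to 0.875 m from the base axis. Payload 19.3 kg.
Tool frame: the origin (TCP) lies midway between the tips of the shut fingers; the grasp point (between the pads) lies 19 mm behind it (bot.tcp_to_grasp is the distance from the TCP to the grasp point, in m); z points along the fingers, y is the direction in which the jaws open and shut (so a half turn about z gives the same grasp; the last joint's range is limited). The gripper opens to 85 mm and grips with 20 to 120 N. Pads are 22 mm wide; open, the fingers measure 114 mm over their backs; the gripper's body (76 mm by 85 mm) begins 54 mm behind the grasp point. The pads swing forward as they close: fully open they stand 13 mm farther back than shut.
Start: joints at [-1.408, 0.521, -0.036, 1.599, 0.021, 1.021, -0.113], TCP at [0.144, 0.608, 0.231] pointing down, gripper open.
Joint ranges: [-2.91, 2.91], [-0.3, 2.13], [-1.5, 1.42], [0.17, 2.43], [-1.26, 4.41], [0.16, 1.93], [-2.52, 2.52]. Speed limits (rad/s): [1.89, 1.89, 2.39, 2.39, 3.01, 3.01, 3.01].

INTERFACE

Orientations are given as [roll, pitch, yaw] about the fixed x, y, z axes, in that order (R = Rz(yaw) Ry(pitch) Rx(roll)).
In Python, from workcell import bot gives the robot as it stands. The module is installed in compiled form; this text tells all that it offers.
- The arm moves only by the tool drive_tool, never from a script. Its argument "series" is a list of rows, each a list of 5 numbers: the opening in per cent of the stroke, from 0 (shut) to 100 (fully open), then the shift along the world's x, y, z in m, then the turn about the world's z in rad. A call has 1 to 12 rows; each row shifts and turns the pose as measured when the row begins; what a row does not reach is not made up. A row lasts 1/10 s, in which the tool goes at most 50 mm and 8.59 degrees, less where a joint would pass 70% of its speed; a pose out of reach is approached as far as the arm can. A call with a gripper value outside its range is refused whole. The fingers move at their own pace and stop on an object; "newtons" is the grip in N (left out, the last holds). Time passes only in rows, so rows that do not move let the fingers close. It gives the time, the measured TCP pose, the force and the opening at its end, in the units of the state.
- bot.observe(): the state, without advancing time (a new reading comes with each control period).
- bot.grab_frame(name): name is "side" or "top"; returns the picture (384x512x3 uint8, red, green, blue); there is no depth.
- bot.camera_info(name): a dict with "fx", "fy", "cx", "cy" (pixels), "cam_to_world" (4x4, takes a point from camera to world coordinates). Camera axes: x right, y down, z forward; pixel columns grow to the right and rows downward; lengths in m; the calibration is good to about 2 mm. A picture is of the moment at which its call begins. camera_info takes no time and is no camera call.
- bot.job_done(): hands the job in, once; it reports no verdict.
Trained networks look in the newest picture that a camera, given by its name, has taken for a name from the list of things; names that differ only in an ending like _2 or _b are one class to them, and where a whole thing is asked for, a point or a joint stands for the part that bears it (a point fixed in the world has none). Each returns a list of dicts, best first, with "conf" (0 to 1); they miss things now and then, are a little off and sometimes report something else, mostly with a low value. They report only what shows in the picture. A call takes as long as a camera call. They do not tell look-alikes from the thing itself.
- bot.masks_of(camera, target): "mask" (384x512 bool, what is visible of it) and "point" ([column, row] in pixels, amid what is visible of it).
The state is a dict: "clock": time; "qpos": joint angles; "qd": joint speeds; "joint_efforts": joint torques, N m; "position": TCP position; "tool_rot": TCP orientation; "force": force on the tool from outside, world axes, zero at the start; "moment": the same for the moment, N m; "grip_width": finger opening in m.
Only numpy, scipy, OpenCV 4.12 (cv2) and the standard library are available. Lean on these libraries where they do the work, as an engineer would, in place of code of your own. Each camera call takes 0.05 s, during which the arm holds its last target.

TASK

Pick up the enamel sample board from its firebrick and set it on the sloping display stand: red end up, samples facing out, flat along the wooden mast, centred and straight on it, its lower end resting on the brass ledge. The ledge is held only by friction and its height is not measured: find it by eye or touch, set the board down gently without shoving the ledge or dropping the board, and let go. Leave the other things on the bench where they are.

Things in the scene. Friction and masses are not known exactly. Their poses are not given: they have to be found in the camera images.
- panel_mid (a point): Centre of the sample board: aluminium, 160 x 60 x 10 mm (x, y, z), 0.19 to 0.36 kg; x runs along it to the end with the red band, z out of the face with eight colour samples. It starts flat, samples up, on the firebrick, overhanging it about 12 mm on both long sides: grip it across the 60 mm width from above, fingertips below its underside.
- brick: Cream firebrick under the sample board, fixed, 120 x 36 x 30 mm (x, y, z); origin at the centre of its underside.
- mast: Wooden mast of the display stand, fixed: a bar 250 mm long, 30 wide, 12 thick, rising at 40 degrees from level. Origin at the lower end of its front (upper) face, on the centre line, 30 mm above the bench; x up the slope, y across, z square out of the face. Only a 22 mm strut is behind it: fingers can pass both sides. Faced with grippy black rubber: a board let go above the ledge stays there.
- stand: The fixed stand under the mast: steel foot 250 x 110 x 14 mm, origin at the centre of its underside. Its brass ledge is a bar 80 mm wide across the mast, standing 26 mm out of the mast's face, with a lip 4 mm high along the outer edge (inside of lip 22 mm out). The ledge's bearing surface is clamped somewhere at mast x = 30 to 90 mm, not measured; it slips if pushed along the mast with over about 20 N.
- flux_jar: Bystander: small lidded jar, 52 mm across, 65 mm high; leave it alone.
- hammer: Bystander: hammer lying on the bench, 220 mm long; leave it alone.
- pliers: Bystander: red-handled pliers lying on the bench, about 155 mm long, 12 mm thick; leave it alone.
- brush: Bystander: brush lying on the bench, 180 mm long; leave it alone.
- copper_plate: Bystander: bare copper plate lying on the bench, 120 x 70 x 6 mm (not the sample board); leave it alone.
- pickle_tin: Bystander: can, 70 mm across, 80 mm high; leave it alone.
Things that resemble listed ones, but are neither listed nor needed, are in the scene too. Of the things that look like the part that bears panel_mid, the middle-sized one is meant.

How it is judged:
By the outcome, as a careful person would: the job done as asked, in the order asked, and still so for the second after the job is handed in, with the robot touching nothing.
It also fails if it takes over 54 s, if anything falls off the work surface, if the arm or the gripper's body presses on something with over 40 N, if the wrist force passes 120 N, or if a joint passes its speed limit or range.

## Working session

There is one attempt and no reset: what is moved stays moved. The work goes in short steps, Python scripts to look and compute and a tool call to move; the robot and the scene stay as the last step left them, time stands still between calls to the robot, and variables do not carry over. Pictures are saved under pics/ and viewed, and the job is handed in when it is done.

Besides the shell and the picture viewer there is one more tool, called after "Request:" as name([rows], argument=value, ...), one row to a line, values as JSON. drive_tool: Moves the arm, as the interface text tells. Its arguments: {"type":"object","properties":{"series":{"type":"array","items":{"type":"array","items":{"type":"number"}}},"newtons":{"type":"number"}},"required":["series"]}

```bash
ls; mkdir -p pics; python3 - <<'E'
from workcell import bot
import cv2, numpy as np
print(bot.observe())
np.set_printoptions(precision=4,suppress=True)
for n in ("side","top"):
    im=bot.grab_frame(n); cv2.imwrite(f"pics/{n}0.png",cv2.cvtColor(cv2.resize(im,(800,600),interpolation=cv2.INTER_CUBIC),cv2.COLOR_RGB2BGR))
    np.save(f"{n}0.npy",im)
    print(n,bot.camera_info(n), bot.tcp_to_grasp)
E
```

```text
pics
{'clock': 0.0, 'qpos': array([-1.40820769,  0.52200222, -0.03634882,  1.59998706,  0.02117297,
        1.02109423, -0.11280704]), 'qd': array([-0.00123614,  0.00042898,  0.00079041,  0.00073443, -0.00074946,
        0.00046553,  0.00077824]), 'joint_efforts': array([-1.79675284e-03, -9.27109051e+01,  1.97895862e+00, -3.69929409e+01,
        1.76573783e-02,  8.31015495e-03,  3.89903960e-05]), 'position': array([0.14412238, 0.60781921, 0.23074033]), 'tool_rot': array([-3.14048623e+00,  4.48714532e-05,  2.90879108e+00]), 'force': array([-0.30197458, -0.09123785, -0.75869245]), 'moment': array([-0.02822569,  0.01455718, -0.02823215]), 'grip_width': 0.0854935827482939}
side {'fx': 465.7089242419452, 'fy': 465.7089242419452, 'cx': 252.42058518558366, 'cy': 191.54798567743688, 'cam_to_world': array([[ 0.901 , -0.3141,  0.2992,  0.0238],
       [-0.4336, -0.6373,  0.637 , -1.0409],
       [-0.0094, -0.7037, -0.7104,  1.2098],
       [ 0.    ,  0.    ,  0.    ,  1.    ]])} 0.0187
top {'fx': 483.78361901473215, 'fy': 483.78361901473215, 'cx': 257.9103625954742, 'cy': 185.36140630572766, 'cam_to_world': array([[-0.0054, -0.9944,  0.1055,  0.3454],
       [-1.    ,  0.0048, -0.0064,  0.0304],
       [ 0.0058, -0.1055, -0.9944,  1.6012],
       [ 0.    ,  0.    ,  0.    ,  1.    ]])} 0.0187
```

View pics/side0.png

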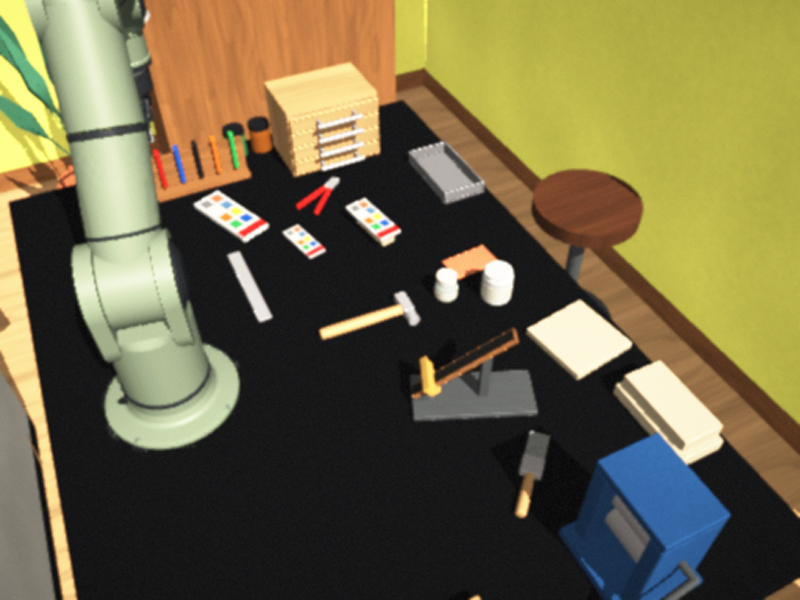

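View pics/top0.png

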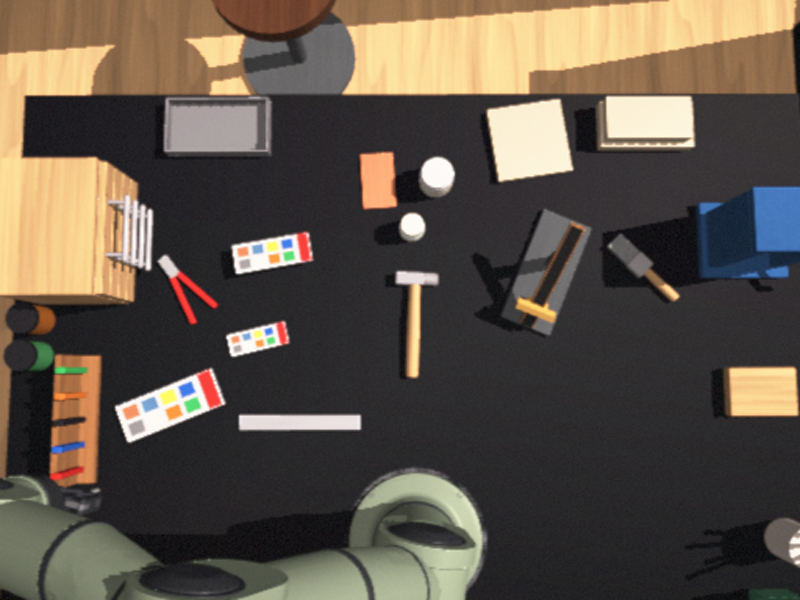

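```bash
python3 - <<'E'
from workcell import bot
import cv2, numpy as np, pickle
out={}
for n in ("side","top"):
    im=np.load(f"{n}0.npy")
    for t in ("panel_mid","mast","stand","brick"):
        r=bot.masks_of(n,t); out[n,t]=r
        print(n,t,[(round(d['conf'],2),np.round(d['point']),int(d['mask'].sum())) for d in r])
pickle.dump(out,open("masks.pkl","wb"))
a=np.load("side0.npy"); b=np.load("top0.npy")
tiles=[]
for im,(c,r,w,h) in [(a,(215,120,48,40)),(b,(142,143,64,40)),(a,(255,200,96,72)),(b,(315,128,75,90))]:
    cr=im[r:r+h,c:c+w]; cr=cv2.resize(cr,(390,290),interpolation=cv2.INTER_CUBIC); tiles.append(cr)
m=np.vstack([np.hstack(tiles[:2]),np.hstack(tiles[2:])])
cv2.imwrite("pics/crop0.png",cv2.cvtColor(m,cv2.COLOR_RGB2BGR))
E
```

```text
side panel_mid [(0.87, array([239., 138.]), 445), (0.76, array([196., 155.]), 223), (0.64, array([148., 135.]), 704)]
side mast [(0.77, array([294., 234.]), 807)]
side stand [(0.9, array([301., 248.]), 2952), (0.16, array([236., 139.]), 448)]
side brick [(0.44, array([246., 156.]), 19)]
top panel_mid [(0.92, array([171., 163.]), 928), (0.75, array([162., 218.]), 495), (0.57, array([110., 261.]), 1570), (0.31, array([241., 117.]), 730)]
top mast [(0.79, array([352., 183.]), 921)]
top stand [(0.39, array([279., 112.]), 385)]
top brick []
```

View pics/crop0.png

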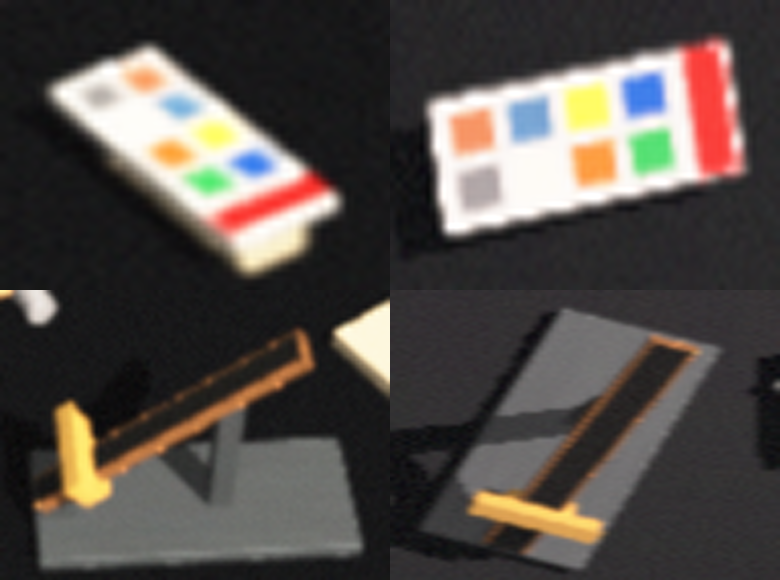

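```bash
cat > h.py <<'E'
import numpy as np, cv2, pickle
from workcell import bot
from scipy.spatial.transform import Rotation as Rn
C={n:bot.camera_info(n) for n in("side","top")}
def proj(n,P):
    c=C[n]; T=np.linalg.inv(c['cam_to_world']); p=np.atleast_2d(P)@T[:3,:3].T+T[:3,3]
    return np.c_[c['fx']*p[:,0]/p[:,2]+c['cx'],c['fy']*p[:,1]/p[:,2]+c['cy']]
def ray(n,uv):
    c=C[n]; d=c['cam_to_world'][:3,:3]@np.array([(uv[0]-c['cx'])/c['fx'],(uv[1]-c['cy'])/c['fy'],1]); return c['cam_to_world'][:3,3],d
def box(lo,hi): return np.array([[x,y,z] for x in(lo[0],hi[0]) for y in(lo[1],hi[1]) for z in(lo[2],hi[2])],float)
S=8
def hull(n,P,shape=(384,512),img=None,val=1.0):
    """antialiased convex hull"""
    uv=cv2.convexHull(proj(n,P).astype(np.float32))[:,0]
    big=np.zeros((shape[0]*S,shape[1]*S),np.uint8) if img is None else img
    cv2.fillConvexPoly(big,np.round((uv+0.5)*S*16-8).astype(np.int32),255,shift=4); return big
def down(big): return cv2.resize(big,(big.shape[1]//S,big.shape[0]//S),interpolation=cv2.INTER_AREA)/255.
def mastR(yaw):
    # x up slope 40deg heading yaw, z out
    return Rn.from_euler('ZY',[yaw,-np.radians(40)]).as_matrix()
E
cat > fit1.py <<'E'
from h import *
from scipy.optimize import minimize
M=pickle.load(open("masks.pkl","rb"))
ims={n:np.load(f"{n}0.npy") for n in C}
mk={n:M[n,'panel_mid'][0]['mask'] for n in C}
def soft(n,mask,grow=4,lo=45,hi=150):
    g=ims[n].max(2).astype(float); s=np.clip((g-lo)/(hi-lo),0,1)
    return s*cv2.dilate(mask.astype(np.uint8),np.ones((2*grow+1,)*2))
tgt={n:soft(n,mk[n]) for n in C}
def model(n,p):
    R=Rn.from_euler('z',p[2]).as_matrix(); t=np.array([p[0],p[1],0])
    b=hull(n,box([-.08,-.03,.03],[.08,.03,.04])@R.T+t)
    if n=='side' : hull(n,box([-.06,-.018,0],[.06,.018,.03])@R.T+t,img=b)
    return cv2.GaussianBlur(down(b),(0,0),0.6)
def cost(p,ns): return sum(np.abs(model(n,p)-tgt[n]).sum() for n in ns)
o,d=ray('top',M['top','panel_mid'][0]['point']); P=o+d*((0.04-o[2])/d[2])
p0=[P[0],P[1],-1.43]
for ns in (['top'],['side'],['top','side']):
    sim=np.array([p0]+[np.array(p0)+e for e in np.diag([.01,.01,.1])])
    r=minimize(cost,p0,args=(ns,),method='Nelder-Mead',options=dict(initial_simplex=sim,xatol=1e-5,fatol=1e-3))
    print(ns,np.round(r.x,4),np.degrees(r.x[2]),r.fun,sum(tgt[n].sum() for n in ns))
E
python3 fit1.py
```

```text
['top'] [ 0.5922  0.2948 -1.3886] -79.56250310411096 74.73480296288164 1004.5333333333334
['side'] [ 0.596   0.2989 -1.3964] -80.00776992967519 54.89485229459473 540.0190476190477
['top', 'side'] [ 0.593   0.2953 -1.3942] -79.8825979215141 161.13879870544258 1544.552380952381
```

```bash
cat > fit2.py <<'E'
from h import *
from scipy.optimize import minimize
M=pickle.load(open("masks.pkl","rb"))
ims={n:np.load(f"{n}0.npy") for n in C}
K=3
def render(n,o,yaw,L,foot,cols):
    """painter's: foot, strut none, mast, rubber, ledge ; returns rgb"""
    out=None
    R=mastR(yaw); T=lambda b:b@R.T+np.array(o)
    Rf=Rn.from_euler('z',foot[2]).as_matrix()
    layers=[]
    layers.append(('foot',box([-.125,-.055,0],[.125,.055,.014])@Rf.T+np.array([foot[0],foot[1],0])))
    layers.append(('wood',T(box([0,-.015,-.012],[.25,.015,0]))))
    layers.append(('rub',T(box([0,-.013,0],[.25,.013,0.0]))))
    return layers
def classes(n,p):
    o=[p[0],p[1],.03]; L=p[3]
    lay=render(n,o,p[2],L,None or p[4:7],None)
    return lay
def alpha(n,P): return cv2.GaussianBlur(down(hull(n,P)),(0,0),0.6)
R0={'side':(250,200,100,75),'top':(310,125,80,95)}
def sub(n,a): c,r,w,h=R0[n]; return a[r:r+h,c:c+w]
# foot fit from stand mask / grey
def soft(n,lo,hi):
    g=ims[n].max(2).astype(float); return np.clip((g-lo)/(hi-lo),0,1)
if __name__=="__main__":
    mm={n:M[n,'mast'][0]['mask'].astype(float) for n in C}
    def model(n,p):
        R=mastR(p[2]); b=hull(n,box([0,-.015,-.012],[.25,.015,0])@R.T+np.array([p[0],p[1],.03])); return down(b)
    def cost(p,ns):
        return sum((np.abs(model(n,p)-mm[n])).sum() for n in ns)
    o,d=ray('top',(338,198)); P=o+d*((0.03-o[2])/d[2]); print(P)
    p0=[P[0],P[1],-.45]
    for ns in (['top'],['side'],['top','side']):
        sim=np.array([p0]+[np.array(p0)+e for e in np.diag([.01,.01,.1])])
        r=minimize(cost,p0,args=(ns,),method='Nelder-Mead',options=dict(initial_simplex=sim,xatol=1e-5,fatol=1e-3))
        print(ns,np.round(r.x,4),np.degrees(r.x[2]),r.fun,sum(mm[n].sum() for n in ns))
    vis=[]
    for n in C:
        im=ims[n].copy(); im[cv2.morphologyEx(M[n,'mast'][0]['mask'].astype(np.uint8),cv2.MORPH_GRADIENT,np.ones((2,2)))>0]=(0,255,0)
        c,rr,w,h=R0[n]
        big=cv2.resize(im[rr:rr+h,c:c+w],(400,int(400*h/w)),interpolation=cv2.INTER_NEAREST)
        R=mastR(r.x[2]);uv=proj(n,box([0,-.015,0],[.25,.015,0])[[0,2,6,4]] @R.T+np.array([*r.x[:2],.03]))
        cv2.polylines(big,[np.int32((uv+.5-[c,rr])*400/w)],True,(255,0,255),1)
        vis.append(cv2.copyMakeBorder(big,0,500-big.shape[0],0,0,cv2.BORDER_CONSTANT))
    cv2.imwrite("pics/mast1.png",cv2.cvtColor(np.hstack(vis),cv2.COLOR_RGB2BGR))
E
python3 fit2.py
```

```text
[ 0.4694076  -0.24057867  0.03      ]
['top'] [ 0.4361 -0.2325 -0.4067] -23.304519846626583 184.1686274509804 921.0
['side'] [ 0.4403 -0.2319 -0.3972] -22.75753889620679 172.23921568627452 807.0
['top', 'side'] [ 0.4373 -0.2322 -0.4066] -23.29795813947145 371.321568627451 1728.0
```

View pics/mast1.png

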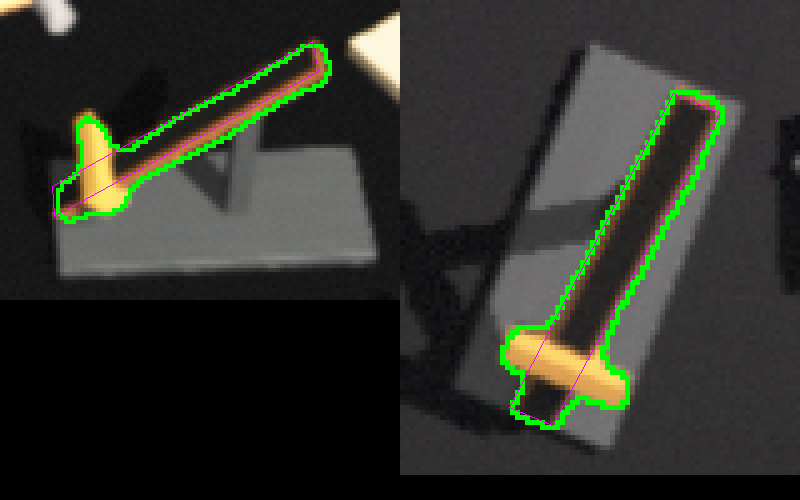

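```bash
cat > fit3.py <<'E'
from h import *
from scipy.optimize import minimize
import sys
tag=sys.argv[1] if len(sys.argv)>1 else '0'
ims={n:np.load(f"{n}{tag}.npy") for n in C}
R0={'side':(255,205,90,70),'top':(318,130,68,85)}
def facelist(lo,hi):
    c=box(lo,hi); return [(c[[0,1,3,2]],0,-1),(c[[4,5,7,6]],0,1),(c[[0,1,5,4]],1,-1),(c[[2,3,7,6]],1,1),(c[[0,2,6,4]],2,-1),(c[[1,3,7,5]],2,1)]
def scene(p):
    o=np.array([p[0],p[1],.03]); R=mastR(p[2]); L,t,rw=p[3],p[4],p[5]
    Rf=Rn.from_euler('z',p[2]).as_matrix(); f=np.array([p[6],p[7],0])
    obj=[]
    obj.append(('foot',[-.125,-.055,0],[.125,.055,.014],Rf,f))
    obj.append(('wood',[0,-.015,-.012],[.25,.015,0],R,o))
    obj.append(('rub',[0.00,-rw/2,0],[.25,rw/2,0.0],R,o))
    obj.append(('led',[L-t,-.04,0.0],[L,.04,.026],R,o))
    obj.append(('lip',[L,-.04,.022],[L+.004,.04,.026],R,o))
    return obj
def render(n,p):
    c,r,w,h=R0[n]; lab=np.zeros((h*S,w*S),np.uint8); k=0
    cam=C[n]['cam_to_world'][:3,3]
    for name,lo,hi,R,t in scene(p):
        for q,ax,s in facelist(lo,hi):
            k+=1
            W=q@R.T+t; nrm=R[:,ax]*s
            if name=='rub' and not(ax==2 and s==1): continue
            if nrm@(cam-W.mean(0))<=0: continue
            uv=(proj(n,W)+.5-[c,r])*S-.5
            kk=k-6 if name=='lip' else k
            cv2.fillConvexPoly(lab,np.round(uv*16).astype(np.int32),kk,shift=4)
    return lab
def resid(n,p,ret=False):
    c,r,w,h=R0[n]; lab=render(n,p); im=ims[n][r:r+h,c:c+w].astype(float)
    ids=np.unique(lab)
    A=np.stack([cv2.GaussianBlur(cv2.resize((lab==i).astype(np.float32),(w,h),interpolation=cv2.INTER_AREA),(0,0),.6).ravel() for i in ids],1)
    Y=im.reshape(-1,3); wgt=np.ones(len(Y))
    for _ in range(3):
        X=np.linalg.lstsq(A*wgt[:,None],Y*wgt[:,None],rcond=None)[0]; e=np.abs(A@X-Y).sum(1); wgt=1/np.sqrt(np.maximum(e,10))
    if ret: return (A@X).reshape(h,w,3)
    return np.minimum(e,150).sum()/len(Y)
def cost(p,ns):
    pen=0
    if not .003<p[4]<.015: pen+=5
    return sum(resid(n,p) for n in ns)+pen
if __name__=="__main__":
    p0=np.array([.4373,-.2322,-.4066,.045,.008,.024,.50,-.25])
    # foot init from stand side: scan by optimisation
    for ns in (['top'],['side'],['top','side']):
        p=p0
        for it in range(3):
            sim=np.array([p]+[p+e for e in np.diag([.006,.006,.04,.01,.003,.003,.02,.02])/(1+it)])
            r=minimize(cost,p,args=(ns,),method='Nelder-Mead',options=dict(initial_simplex=sim,xatol=2e-5,fatol=1e-4,maxiter=500)); p=r.x
        print(ns,np.round(r.x,4),np.degrees(r.x[2]).round(2),round(r.fun,3))
        if len(ns)==1:
            n=ns[0];c,rr,w,h=R0[n]
            v=np.hstack([ims[n][rr:rr+h,c:c+w],np.clip(resid(n,p,True),0,255).astype(np.uint8)])
            cv2.imwrite(f"pics/fit_{n}{tag}.png",cv2.cvtColor(cv2.resize(v,None,fx=4,fy=4,interpolation=cv2.INTER_NEAREST),cv2.COLOR_RGB2BGR))
E
time python3 fit3.py
```

```text
['top'] [ 0.4358 -0.2343 -0.3971  0.0586  0.0102  0.0223  0.5514 -0.2829] -22.75 20.989
['side'] [ 0.4384 -0.2308 -0.4016  0.0588  0.0113  0.0206  0.5541 -0.2786] -23.01 19.521
['top', 'side'] [ 0.434  -0.2326 -0.3963  0.0619  0.0103  0.0217  0.5517 -0.2832] -22.71 42.831
real	1m34.498s
user	4m19.636s
sys	0m0.372s
```

```bash
python3 -c "
import cv2,numpy as np
a=cv2.imread('pics/fit_side0.png');b=cv2.imread('pics/fit_top0.png')
b=cv2.resize(b,None,fx=.75,fy=.75);a=cv2.resize(a,(720,280))
b=cv2.copyMakeBorder(b,0,0,0,720-b.shape[1],0)
cv2.imwrite('pics/fitboth.png',np.vstack([a,b]))"
```

```text
(no output)
```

View pics/fitboth.png

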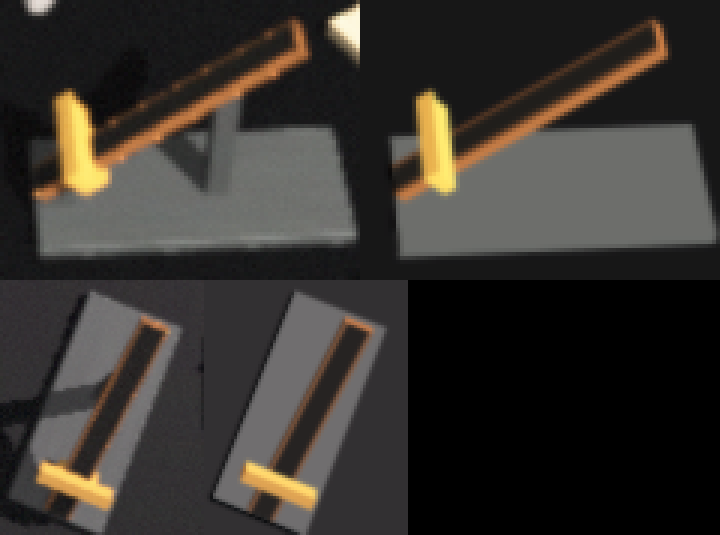

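Request:
drive_tool([
  [100,0.037,-0.026,0,-0.097],
  [100,0.037,-0.026,0,-0.097],
  [100,0.037,-0.026,0,-0.097],
  [100,0.037,-0.026,0,-0.097],
  [100,0.037,-0.026,0,-0.097],
  [100,0.037,-0.026,0,-0.097],
  [100,0.037,-0.026,0,-0.097],
  [100,0.037,-0.026,0,-0.097],
  [100,0.037,-0.026,0,-0.097],
  [100,0.037,-0.026,0,-0.097],
  [100,0.037,-0.026,0,-0.097],
  [100,0.037,-0.026,0,-0.097],
], newtons=40)

```text
clock: 1.7
position: [0.5966, 0.2862, 0.2327]
tool_rot: [3.138, -0.005, 1.712]
force: [-0.5, 0.7, -0.2]
grip_width: 0.0853
```

Request:
drive_tool([
  [100,-0.002,0.01,-0.04,0.036],
  [100,0,0,-0.045,0],
  [100,0,0,-0.04,0],
  [100,0,0,0,0],
])

```text
clock: 2.1
position: [0.6009, 0.2894, 0.105]
tool_rot: [3.132, -0.003, 1.736]
force: [-1.2, -0.1, 0.1]
grip_width: 0.0853
```

```bash
python3 - <<'E'
from h import *
s=bot.observe(); print(s['position'],s['tool_rot'],s['clock'])
v=[]
for n,(c,r,w,h) in (("side",(190,90,110,90)),("top",(110,110,120,98))):
    im=bot.grab_frame(n); np.save(f"{n}1.npy",im); v.append(cv2.resize(im[r:r+h,c:c+w],(400,327),interpolation=cv2.INTER_CUBIC))
cv2.imwrite("pics/pre.png",cv2.cvtColor(np.hstack(v),cv2.COLOR_RGB2BGR))
E
```

```text
[0.60089359 0.28935845 0.10503445] [ 3.13234205 -0.00342364  1.73554476] 2.1
```

View pics/pre.png

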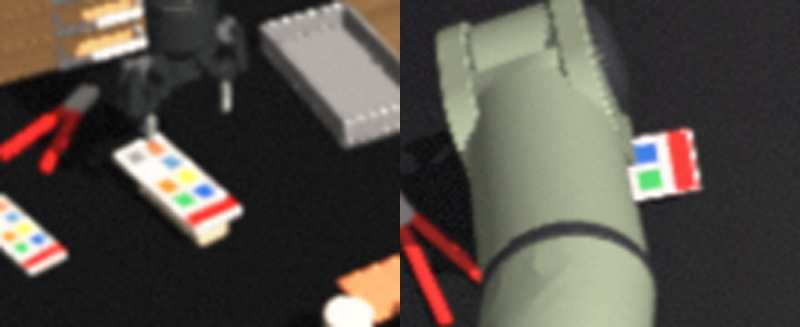

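Request:
drive_tool([
  [100,-0.006,0.007,-0.01,0.012],
  [100,-0.001,0.001,-0.02,0],
  [100,0,0,-0.015,0],
  [100,0,0,0,0],
])

```text
clock: 2.6
position: [0.5986, 0.3026, 0.0712]
tool_rot: [3.116, -0.01, 1.751]
force: [0.3, -0.6, 0.1]
grip_width: 0.0856
```

Request:
drive_tool([
  [100,0,0,0,0],
])

```text
clock: 2.7
position: [0.5988, 0.3031, 0.0721]
tool_rot: [3.115, -0.011, 1.751]
force: [0.2, 0.2, 0.0]
grip_width: 0.0852
```

Request:
drive_tool([
  [100,0,0,0,0],
  [100,0,0,0,0],
])

```text
clock: 2.9
position: [0.5995, 0.3035, 0.0738]
tool_rot: [3.113, -0.011, 1.752]
force: [-0.3, 0.8, -0.9]
grip_width: 0.0852
```

Request:
drive_tool([
  [100,-0.005,-0.006,0.0,0],
])

```text
clock: 3.0
position: [0.5948, 0.298, 0.0743]
tool_rot: [3.112, -0.012, 1.752]
force: [-0.2, -0.5, -0.5]
grip_width: 0.0854
```

Request:
drive_tool([
  [100,0,0,0.03,0],
])

```text
clock: 3.1
position: [0.5925, 0.296, 0.1017]
tool_rot: [3.117, -0.01, 1.752]
force: [0.2, 0.1, 0.6]
grip_width: 0.0853
```

Request:
drive_tool([
  [100,0,0,0.03,0],
])

```text
clock: 3.2
position: [0.5921, 0.2953, 0.1324]
tool_rot: [3.118, -0.009, 1.751]
force: [0.3, 0.0, -1.1]
grip_width: 0.0856
```

Request:
drive_tool([
  [100,0,0,0.0,0],
])

```text
clock: 3.3
position: [0.5934, 0.2953, 0.1362]
tool_rot: [3.114, -0.011, 1.751]
force: [1.0, 0.4, -0.7]
grip_width: 0.0855
```

Request:
drive_tool([
  [100,0,0,-0.01,0],
])

```text
clock: 3.4
position: [0.5939, 0.2952, 0.1274]
tool_rot: [3.111, -0.012, 1.75]
force: [0.2, -0.0, -0.3]
grip_width: 0.0852
```

Request:
drive_tool([
  [100,0,0,-0.01,0],
])

```text
clock: 3.5
position: [0.5937, 0.2949, 0.1164]
tool_rot: [3.111, -0.012, 1.75]
force: [0.6, 0.4, 0.3]
grip_width: 0.0857
```

Request:
drive_tool([
  [100,0,0.001,-0.02,0],
  [100,0,0.001,-0.025,0],
  [100,0,0,-0.025,0],
  [100,0,0,-0.018,0],
])

```text
clock: 3.9
position: [0.5913, 0.2953, 0.0198]
tool_rot: [3.115, -0.01, 1.75]
force: [0.3, 0.4, 0.1]
grip_width: 0.0854
```

Request:
drive_tool([
  [100,0.002,0.001,-0.008,0],
])

```text
clock: 4.0
position: [0.5916, 0.2952, 0.0083]
tool_rot: [3.119, -0.009, 1.75]
force: [-0.5, 0.6, 0.2]
grip_width: 0.0854
```

```bash
python3 - <<'E'
from h import *
v=[]
s=bot.observe(); print(s['position'],s['tool_rot'],s['clock'])
for n,(c,r,w,h) in (("side",(190,90,110,90)),("top",(110,110,120,98))):
    im=bot.grab_frame(n); np.save(f"{n}2.npy",im); v.append(cv2.resize(im[r:r+h,c:c+w],(400,327),interpolation=cv2.INTER_CUBIC))
cv2.imwrite("pics/pre2.png",cv2.cvtColor(np.hstack(v),cv2.COLOR_RGB2BGR))
E
```

```text
[0.59155583 0.29523103 0.00826754] [ 3.11909301 -0.00884992  1.74952077] 4.0
```

View pics/pre2.png

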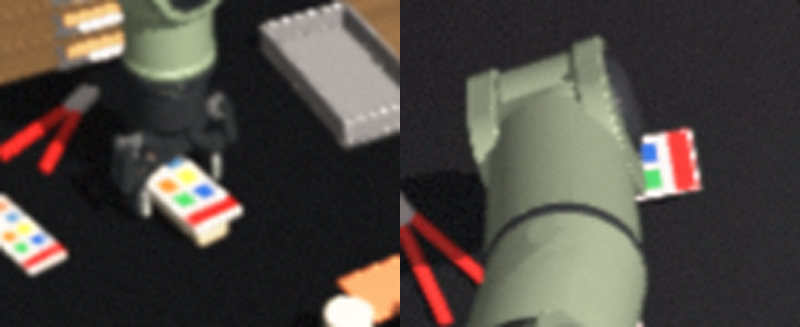

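Request:
drive_tool([
  [0,0,0,0.0,0],
  [0,0,0,0.0,0],
  [0,0,0,-0.0005,0],
], newtons=40)

```text
clock: 4.4
position: [0.5932, 0.2957, 0.0105]
tool_rot: [3.116, -0.01, 1.749]
force: [-0.2, 0.1, -3.2]
grip_width: 0.0595
```

Request:
drive_tool([
  [0,0,0,0.01,0],
  [0,0,0,0.02,0],
  [0,0,0,0.04,0],
  [0,0,0,0.04,0],
  [0,0,0,0.04,0],
  [0,0,0,0.02,0],
])

```text
clock: 5.0
position: [0.5909, 0.2945, 0.1891]
tool_rot: [3.118, -0.009, 1.749]
force: [0.7, 0.3, -2.7]
grip_width: 0.0591
```

```bash
python3 - <<'E'
from h import *
v=[]
for n,(c,r,w,h) in (("side",(190,60,110,90)),("top",(110,100,120,98))):
    im=bot.grab_frame(n); np.save(f"{n}3.npy",im); v.append(cv2.resize(im[r:r+h,c:c+w],(400,327),interpolation=cv2.INTER_CUBIC))
s=bot.observe(); print(s)
cv2.imwrite("pics/lift.png",cv2.cvtColor(np.hstack(v),cv2.COLOR_RGB2BGR))
E
```

```text
{'clock': 5.1, 'qpos': array([-0.74974109,  0.63057473,  0.30980118,  1.57649583, -0.22591593,
        0.94277778, -0.18926462]), 'qd': array([ 0.00682212,  0.05913605, -0.02241637,  0.04818661, -0.01088733,
       -0.05172102,  0.0085117 ]), 'joint_efforts': array([  -0.7000223 , -100.91572523,   11.37148976,  -36.58202648,
          0.20236453,    1.15756407,   -0.20061391]), 'position': array([0.59145119, 0.29481812, 0.18896006]), 'tool_rot': array([ 3.11680271, -0.00985502,  1.74904703]), 'force': array([ 0.28442164, -1.20253269, -3.06557488]), 'moment': array([-0.05945102,  0.007266  , -0.02394462]), 'grip_width': 0.0590287995825489}
```

View pics/lift.png

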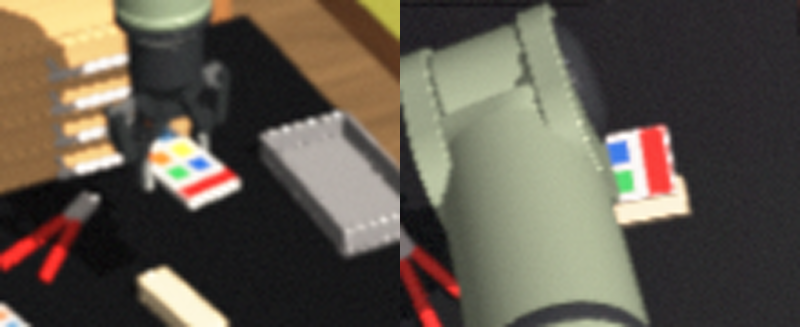

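Request:
drive_tool([
  [0,0,0,0.03,0.03],
  [0,-0.003,-0.02,0.03,0.05],
  [0,-0.005,-0.035,0.01,0.075],
  [0,-0.006,-0.045,0,0.085],
  [0,-0.006,-0.045,0,0.085],
  [0,-0.006,-0.045,0,0.085],
  [0,-0.006,-0.045,0,0.085],
  [0,-0.006,-0.045,0,0.085],
  [0,-0.006,-0.045,0,0.085],
  [0,-0.006,-0.045,0,0.085],
  [0,-0.006,-0.045,0,0.085],
  [0,-0.006,-0.04,0,0.075],
])

```text
clock: 6.3
position: [0.5183, -0.1699, 0.2582]
tool_rot: [3.12, -0.013, 2.706]
force: [1.1, 0.7, -3.1]
grip_width: 0.0591
```

Request:
drive_tool([
  [0,0.001,-0.03,0,0.01],
  [0,0.003,-0.03,0,0.01],
  [0,0.003,-0.02,0,0.01],
  [0,0.002,-0.01,0,0],
  [0,0,0,0,0],
])

```text
clock: 6.8
position: [0.5228, -0.2694, 0.2565]
tool_rot: [3.121, -0.016, 2.732]
force: [-0.2, 1.0, -2.6]
grip_width: 0.0591
```

```bash
python3 - <<'E'
from h import *
v=[]
for n,(c,r,w,h) in (("side",(235,140,110,126)),("top",(295,80,110,126))):
    im=bot.grab_frame(n); np.save(f"{n}4.npy",im); v.append(cv2.resize(im[r:r+h,c:c+w],(400,458),interpolation=cv2.INTER_CUBIC))
s=bot.observe(); print(s['clock'],s['position'],s['tool_rot'],s['qpos'])
pickle.dump(s,open("s4.pkl","wb"))
cv2.imwrite("pics/over.png",cv2.cvtColor(np.hstack(v),cv2.COLOR_RGB2BGR))
E
```

```text
6.9 [ 0.52300641 -0.26761453  0.25664882] [ 3.12072063 -0.01568509  2.73374208] [ 0.22295599  0.45382884  0.22853854  1.6686112  -0.13847415  1.04984854
  1.66285754]
```

View pics/over.png

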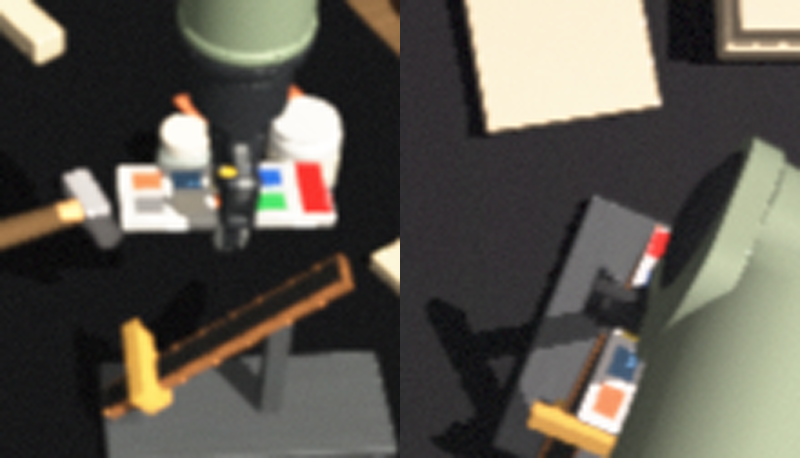

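```bash
cat > ov.py <<'E'
from h import *
def tcpT(s): return Rn.from_euler('xyz',s['tool_rot']).as_matrix(), np.array(s['position'])
def panel_pts(s,off=.025,along=0.,tilt=0.):
    R,t=tcpT(s)
    # board x = -tool x, y = tool y?, z=-tool z ; centre at tool z=-off ; tilt about board y (raise red end)
    B=R@np.diag([-1,1,-1.]); B=B@Rn.from_euler('y',-tilt).as_matrix()
    c=t-R[:,2]*off
    return (box([-.08,-.03,-.005],[.08,.03,.005])+[along,0,0])@B.T+c, B, c
def draw(n,im,crop,scale,polys):
    c,r,w,h=crop; big=cv2.resize(im[r:r+h,c:c+w],None,fx=scale,fy=scale,interpolation=cv2.INTER_CUBIC)
    for P,col in polys:
        uv=(proj(n,P)+.5-[c,r])*scale
        cv2.polylines(big,[np.round(uv*16).astype(np.int32)],True,col,1,cv2.LINE_AA,shift=4)
    return big
E
python3 - <<'E'
from ov import *
s=pickle.load(open("s4.pkl","rb"))
P,B,c=panel_pts(s); print(np.degrees(np.arctan2(B[1,0],B[0,0])),B[:,2])
out=[]
for n,crop,sc in (("side",(255,170,90,60),6),("top",(330,120,60,90),4)):
    im=np.load(f"{n}4.npy")
    out.append(draw(n,im,crop,sc,[(P[[1,3,7,5]],(0,255,0)),(P[[0,2,6,4]],(255,0,255))]))
    cv2.imwrite(f"pics/ov4_{n}.png",cv2.cvtColor(out[-1],cv2.COLOR_RGB2BGR))
E
```

```text
-23.368116677920703 [ 0.00611678 -0.02537829  0.99965921]
```

View pics/ov4_side.png

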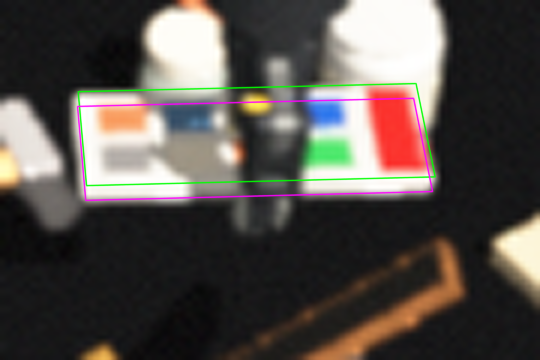

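View pics/ov4_top.png

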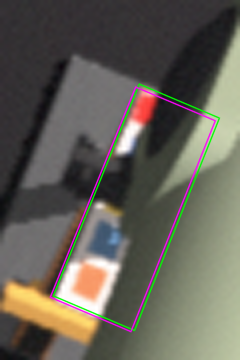

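```bash
cat >> ov.py <<'E'
def edge_off(n,im,A,Bp,f0=.1,f1=.9,half=4,N=40):
    """signed offset (px) of strongest brightness step along normal to projected segment A-B; returns median, normal"""
    g=im.max(2).astype(np.float32)
    a,b=proj(n,np.array([A,Bp])); d=(b-a)/np.linalg.norm(b-a); nn=np.array([-d[1],d[0]])
    ts=np.arange(-half,half+.01,.1); prof=[]
    for f in np.linspace(f0,f1,N):
        p=a+(b-a)*f; q=(p+ts[:,None]*nn).astype(np.float32)
        prof.append(cv2.remap(g,q[:,0].reshape(1,-1),q[:,1].reshape(1,-1),cv2.INTER_LINEAR)[0])
    m=np.median(prof,0); m=cv2.GaussianBlur(m.reshape(1,-1),(0,0),4)[0]; gr=np.gradient(m); k=np.abs(gr).argmax()
    lo,hi=m.min(),m.max(); 
    return round(float(ts[k]),2),np.round(nn,2),round(float(np.abs(gr[k])),1)
E
python3 - <<'E'
from ov import *
s=pickle.load(open("s4.pkl","rb"))
P,B,c=panel_pts(s)
# idx: x(4) y(2) z(1)
ims={n:np.load(f"{n}4.npy") for n in C}
print("side left(top face)",edge_off('side',ims['side'],P[1],P[3]))
print("side right",edge_off('side',ims['side'],P[4],P[5+0],0.1,.9), edge_off('side',ims['side'],P[5],P[7],.1,.9))
print("side bottom L",edge_off('side',ims['side'],P[0],P[4],.03,.4),"R",edge_off('side',ims['side'],P[0],P[4],.65,.97))
print("top left long lowerpart",edge_off('top',ims['top'],P[3],P[7],.03,.3),"upper",edge_off('top',ims['top'],P[3],P[7],.8,.97))
print("top low short",edge_off('top',ims['top'],P[1],P[3],.55,.95))
print("top red short",edge_off('top',ims['top'],P[5],P[7],.75,.95))
for n in C:
    J=[(proj(n,c+e)-proj(n,c))[0]/.001 for e in np.eye(3)*.001]; print(n,np.round(J,1).tolist(),"px/m")
E
```

```text
side left(top face) (-1.1, array([ 1.  , -0.09]), 10.1)
side right (0.0, array([0.98, 0.18]), 10.3) (0.3, array([ 0.98, -0.2 ]), 7.8)
side bottom L (0.5, array([0.03, 1.  ]), 9.4) R (0.2, array([0.03, 1.  ]), 9.4)
top left long lowerpart (0.7, array([0.93, 0.38]), 7.6) upper (1.2, array([0.93, 0.38]), 7.4)
top low short (-0.4, array([ 0.39, -0.92]), 1.4)
top red short (-0.2, array([ 0.39, -0.92]), 6.9)
side [[312.3, -112.7], [-176.8, -228.7], [20.8, -251.3]] px/m
top [[-10.3, -359.8], [-362.5, 1.7], [80.7, -48.9]] px/m
```

```bash
python3 - <<'E'
from ov import *
o=np.array([.437,-.2325,.03]); R=mastR(np.radians(-22.85))
W=lambda x,y,z:o+R@np.array([x,y,z])
def rb(im): 
    d=np.clip(im[...,0].astype(int)-im[...,2],0,255).astype(np.uint8); return np.dstack([d]*3)
for n in C:
    im=rb(np.load(f"{n}0.npy"))
    for y,z in ((.015,0),(-.015,0),(-.015,-.012),(.015,-.012)):
        for f0,f1 in ((.36,.65),(.65,.95)):
            print(n,y,z,edge_off(n,im,W(0,y,z),W(.25,y,z),f0,f1,half=3))
    print(n,'end',edge_off(n,im,W(.25,-.015,0),W(.25,.015,0),.1,.9),edge_off(n,im,W(.25,-.015,-.012),W(.25,.015,-.012),.1,.9))
    J=[(proj(n,W(.14,0,0)+R[:,k]*.001)-proj(n,W(.14,0,0)))[0]/.001 for k in range(3)]; print(np.round(J,0).tolist())
v=[]
for n,crop,sc in (("side",(255,205,90,75),4.4),("top",(318,130,68,85),5.9)):
    im=np.load(f"{n}0.npy")
    b=draw(n,im,crop,sc,[(np.array([W(0,-.015,0),W(.25,-.015,0),W(.25,.015,0),W(0,.015,0)]),(0,255,0)),(np.array([W(0,-.015,-.012),W(.25,-.015,-.012)]),(255,0,255)),(np.array([W(.059,-.04,0),W(.059,-.04,.026),W(.059,.04,.026),W(.059,.04,0)]),(0,255,255))])
    v.append(cv2.resize(cv2.copyMakeBorder(b,0,max(0,510-b.shape[0]),0,0,0),(400,510)) if 0 else b)
H=max(x.shape[0] for x in v); v=[cv2.copyMakeBorder(x,0,H-x.shape[0],0,0,0) for x in v]
cv2.imwrite("pics/mo.png",cv2.cvtColor(np.hstack(v)[:, :800],cv2.COLOR_RGB2BGR))
E
```

```text
side 0.015 0 (-0.7, array([0.49, 0.87]), 1.5)
side 0.015 0 (-0.7, array([0.49, 0.87]), 1.6)
side -0.015 0 (-1.0, array([0.48, 0.87]), 5.0)
side -0.015 0 (-1.1, array([0.48, 0.87]), 5.1)
side -0.015 -0.012 (0.0, array([0.48, 0.88]), 5.2)
side -0.015 -0.012 (-0.2, array([0.48, 0.88]), 5.1)
side 0.015 -0.012 (2.4, array([0.49, 0.87]), 2.2)
side 0.015 -0.012 (2.4, array([0.49, 0.87]), 2.1)
side end (2.5, array([ 0.98, -0.22]), 5.3) (0.7, array([ 0.98, -0.22]), 5.3)
[[264.0, -148.0], [-39.0, -252.0], [-195.0, -153.0]]
top 0.015 0 (0.2, array([0.89, 0.46]), 2.9)
top 0.015 0 (0.3, array([0.89, 0.46]), 2.6)
top -0.015 0 (1.0, array([0.88, 0.47]), 2.1)
top -0.015 0 (-1.0, array([0.88, 0.47]), 2.2)
top -0.015 -0.012 (-0.4, array([0.88, 0.47]), 2.1)
top -0.015 -0.012 (-0.4, array([0.88, 0.47]), 2.2)
top 0.015 -0.012 (0.7, array([0.89, 0.46]), 3.0)
top 0.015 -0.012 (0.8, array([0.89, 0.46]), 2.5)
top end (2.0, array([ 0.38, -0.93]), 4.7) (0.3, array([ 0.38, -0.93]), 4.7)
[[132.0, -254.0], [-301.0, -123.0], [-26.0, 159.0]]
```

View pics/mo.png

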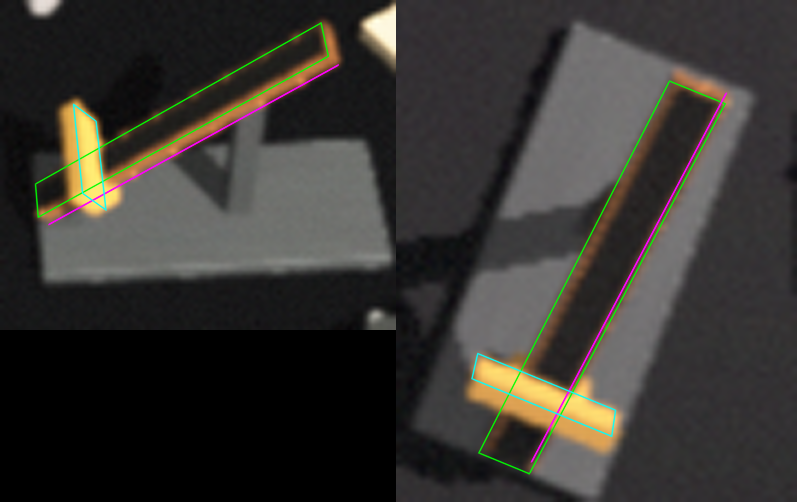

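Request:
drive_tool([
  [0,0.001,0,-0.01,0.005],
  [0,0.001,0,-0.02,0.005],
  [0,0.001,0,-0.02,0],
  [0,0.001,0,-0.02,0],
  [0,0,0,-0.01,0],
], newtons=30)

```text
clock: 7.4
position: [0.5287, -0.2607, 0.1733]
tool_rot: [3.118, -0.014, 2.753]
force: [-0.1, -0.9, -1.7]
grip_width: 0.0591
```

Request:
drive_tool([
  [0,-0.001,-0.007,-0.003,-0.01],
  [0,0,-0.001,-0.003,0],
])

```text
clock: 7.6
position: [0.5276, -0.2677, 0.1661]
tool_rot: [3.118, -0.015, 2.744]
force: [-0.3, -0.9, -2.6]
grip_width: 0.0595
```

Request:
drive_tool([
  [0,0,-0.0005,-0.004,0],
  [0,0,-0.0005,-0.003,0],
])

```text
clock: 7.8
position: [0.528, -0.2691, 0.1596]
tool_rot: [3.118, -0.014, 2.744]
force: [0.1, 0.6, -2.7]
grip_width: 0.0591
```

Request:
drive_tool([
  [0,0,-0.0005,-0.003,0],
  [0,0,-0.0005,-0.003,0],
])

```text
clock: 8.0
position: [0.5282, -0.2698, 0.154]
tool_rot: [3.117, -0.013, 2.744]
force: [-4.8, 5.8, 4.1]
grip_width: 0.0593
```

```bash
cat > look.py <<'E'
import sys
from ov import *
tag=sys.argv[1]; tilt=np.radians(float(sys.argv[2]))
s=bot.observe(); print(s['clock'],s['position'],s['tool_rot'],np.round(s['force'],1))
P,B,c=panel_pts(s,tilt=tilt)
o=np.array([.440,-.2308,.03]); R=mastR(np.radians(-22.85))
print("centre in mast frame mm",np.round(R.T@(c-o)*1e3,1),"board heading",np.degrees(np.arctan2(B[1,0],B[0,0])).round(2))
v=[]
for n,crop,sc in (("side",(250,185,100,90),4.2),("top",(318,125,80,90),4.2)):
    im=bot.grab_frame(n); np.save(f"{n}{tag}.npy",im)
    v.append(draw(n,im,crop,sc,[]))
v2=np.hstack(v); v2=cv2.resize(v2,None,fx=min(1,800/v2.shape[1]),fy=min(1,800/v2.shape[1]))
cv2.imwrite(f"pics/look{tag}.png",cv2.cvtColor(v2,cv2.COLOR_RGB2BGR))
pickle.dump(s,open(f"s{tag}.pkl","wb"))
E
python3 look.py 5 0
```

```text
8.0 [ 0.5282     -0.26983808  0.15399259] [ 3.11715714 -0.01328264  2.74384217] [-4.8  5.8  4.1]
centre in mast frame mm [169.9  -2.3  51.9] board heading -22.79
```

View pics/look5.png

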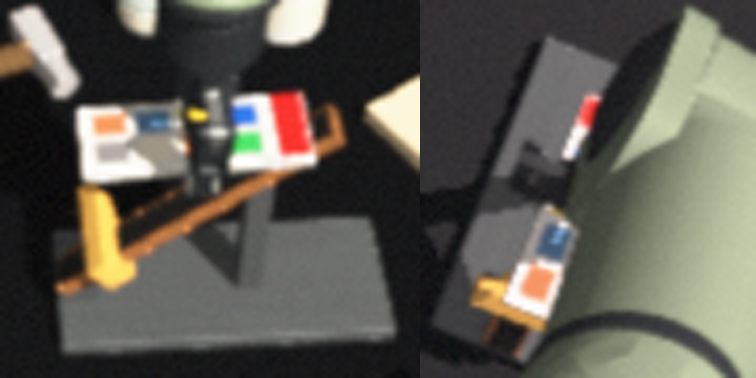

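Request:
drive_tool([
  [0,0,0,-0.007,0],
  [0,0.0004,0,-0.007,0],
])

```text
clock: 8.3
position: [0.5292, -0.2699, 0.1407]
tool_rot: [3.117, -0.011, 2.744]
force: [-1.1, 1.4, 2.4]
grip_width: 0.0589
```

Request:
drive_tool([
  [0,0.001,-0.0004,-0.007,0],
  [0,0.0016,-0.0006,-0.007,0],
])

```text
clock: 8.5
position: [0.5324, -0.2711, 0.1261]
tool_rot: [3.117, -0.01, 2.744]
force: [-0.8, 2.0, 2.6]
grip_width: 0.0592
```

```bash
python3 look.py 6 20
```

```text
8.5 [ 0.53241831 -0.27107954  0.12614785] [ 3.11684055 -0.01003291  2.74415043] [-0.8  2.   2.6]
centre in mast frame mm [155.3  -1.8  27.8] board heading -23.29
```

View pics/look6.png

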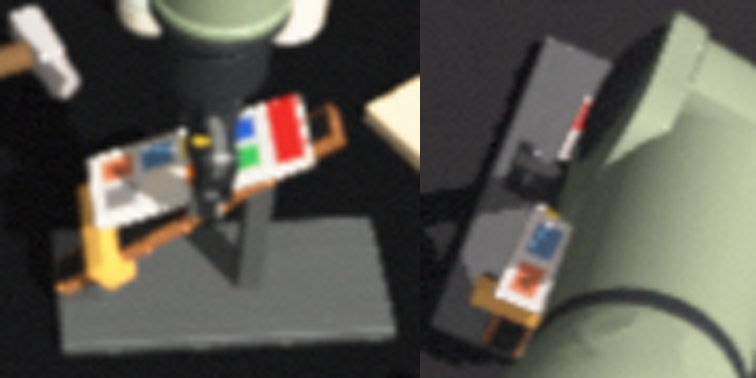

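Request:
drive_tool([
  [0,0.003,-0.0006,-0.007,0],
  [0,0.0036,-0.0008,-0.006,0],
])

```text
clock: 8.8
position: [0.5383, -0.2728, 0.1124]
tool_rot: [3.117, -0.012, 2.743]
force: [-4.9, 1.3, 1.7]
grip_width: 0.0593
```

Request:
drive_tool([
  [0,0.003,-0.0008,-0.004,0],
])

```text
clock: 8.9
position: [0.5411, -0.2738, 0.1078]
tool_rot: [3.118, -0.013, 2.743]
force: [-4.9, 1.8, 3.5]
grip_width: 0.0587
```

```bash
python3 look.py 7 38
```

```text
8.9 [ 0.54105354 -0.27377523  0.1077917 ] [ 3.11764147 -0.01303682  2.74310568] [-4.9  1.8  3.5]
centre in mast frame mm [150.4  -1.    7.9] board heading -23.89
```

View pics/look7.png

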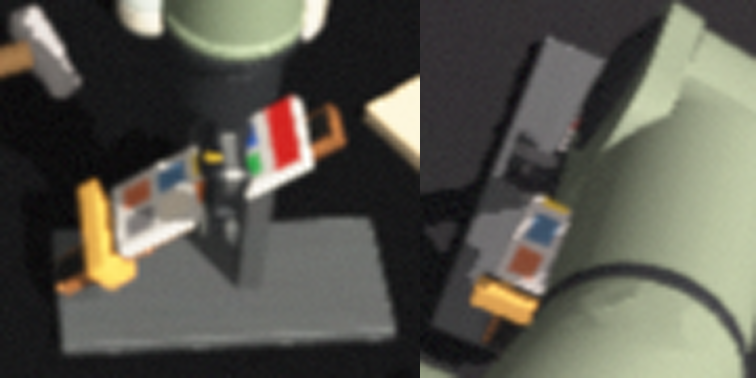

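```bash
cat > rel.py <<'E'
import sys
from ov import *
tag=sys.argv[1]; tilt=np.radians(float(sys.argv[2]))
s=pickle.load(open(f"s{tag}.pkl","rb"))
P,B,c=panel_pts(s,tilt=tilt)
o=np.array([.440,-.2308,.03]); R=mastR(np.radians(-22.85))
Q=R.T@B; print("board in mast rotvec deg",np.degrees(Rn.from_matrix(Q).as_rotvec()).round(2), "centre",np.round(R.T@(c-o)*1e3,1))
ims={n:np.load(f"{n}{tag}.npy") for n in C}
print("side bottom L",edge_off('side',ims['side'],P[0],P[4],.03,.35),"R",edge_off('side',ims['side'],P[0],P[4],.65,.97))
print("side top L",edge_off('side',ims['side'],P[3],P[7],.03,.35),"R",edge_off('side',ims['side'],P[3],P[7],.7,.97))
print("side right",edge_off('side',ims['side'],P[5],P[7]),"left",edge_off('side',ims['side'],P[1],P[3]))
print("top long L",edge_off('top',ims['top'],P[3],P[7],.05,.35))
v=[]
M=lambda x,y,z:o+R@np.array([x,y,z])
pol=[(P[[1,3,7,5]],(0,255,0)),(P[[0,4]],(255,0,255)),(np.array([M(0,-.015,0),M(.25,-.015,0),M(.25,.015,0),M(0,.015,0)]),(255,255,0)),(np.array([M(.059,-.04,0),M(.059,-.04,.026),M(.059,.04,.026),M(.059,.04,0)]),(0,255,255))]
for n,crop,sc in (("side",(260,195,80,75),5),("top",(325,135,65,75),5)):
    v.append(draw(n,ims[n],crop,sc,pol)); 
H=max(x.shape[0] for x in v); v=[cv2.copyMakeBorder(x,0,H-x.shape[0],0,0,0) for x in v]
cv2.imwrite(f"pics/rel{tag}.png",cv2.cvtColor(np.hstack(v)[:,:800],cv2.COLOR_RGB2BGR))
E
python3 rel.py 7 38
```

```text
board in mast rotvec deg [ 1.07  2.75 -0.86] centre [150.4  -1.    7.9]
side bottom L (0.2, array([0.44, 0.9 ]), 6.4) R (0.0, array([0.44, 0.9 ]), 10.0)
side top L (-0.4, array([0.46, 0.89]), 5.1) R (-0.4, array([0.46, 0.89]), 7.4)
side right (0.9, array([ 0.98, -0.2 ]), 9.6) left (-2.3, array([ 0.99, -0.11]), 5.6)
top long L (0.7, array([0.89, 0.46]), 1.8)
```

View pics/rel7.png

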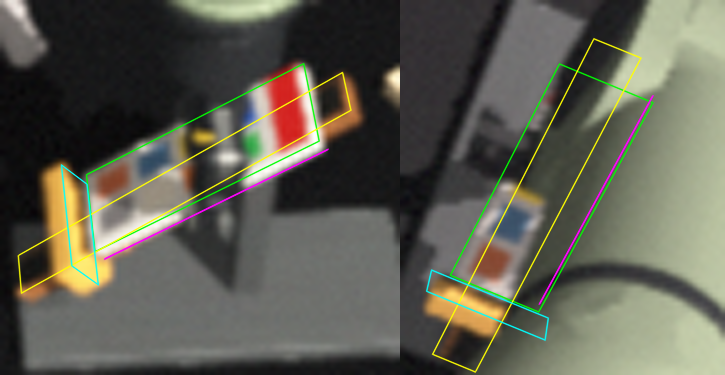

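Request:
drive_tool([
  [0,0.001,0,-0.002,0],
  [0,0.001,-0.0004,-0.001,0],
])

```text
clock: 9.2
position: [0.5426, -0.2744, 0.1053]
tool_rot: [3.118, -0.014, 2.743]
force: [-20.2, 10.8, 30.5]
grip_width: 0.059
```

Request:
drive_tool([
  [0,0.001,-0.0004,-0.0012,0],
])

```text
clock: 9.3
position: [0.5426, -0.2743, 0.1052]
tool_rot: [3.117, -0.016, 2.743]
force: [-20.8, 10.9, 39.2]
grip_width: 0.0592
```

Request:
drive_tool([
  [0,-0.001,0.0012,0.002,0.006],
  [0,-0.0005,0.001,0.001,0.006],
])

```text
clock: 9.5
position: [0.5412, -0.2722, 0.1086]
tool_rot: [3.117, -0.016, 2.755]
force: [0.5, 0.0, -2.0]
grip_width: 0.0589
```

```bash
python3 look.py 8 40.5; python3 rel.py 8 40.5
```

```text
9.5 [ 0.54121807 -0.27223447  0.1086452 ] [ 3.11720787 -0.01565751  2.75481105] [ 0.5  0.  -2. ]
centre in mast frame mm [150.7   0.5   8.8] board heading -23.34
board in mast rotvec deg [ 1.5   0.41 -0.38] centre [150.7   0.5   8.8]
side bottom L (-0.2, array([0.47, 0.88]), 5.7) R (0.2, array([0.47, 0.88]), 8.8)
side top L (-0.6, array([0.49, 0.87]), 5.2) R (0.1, array([0.49, 0.87]), 6.5)
side right (1.2, array([ 0.98, -0.21]), 9.6) left (-2.3, array([ 0.99, -0.12]), 6.4)
top long L (0.9, array([0.89, 0.46]), 1.8)
```

View pics/rel8.png

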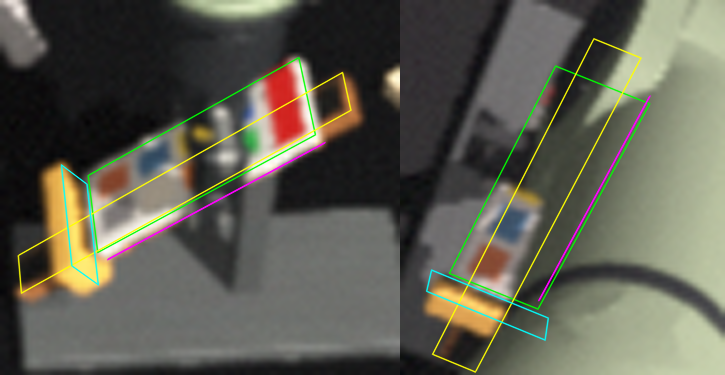

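```bash
python3 - <<'E'
from ov import *
o=np.array([.440,-.2308,.03]); R=mastR(np.radians(-22.85))
W=lambda x,y,z:o+R@np.array([x,y,z])
def rb(im): 
    d=np.clip(im[...,0].astype(int)-im[...,2],0,255).astype(np.uint8); return np.dstack([d]*3)
im=rb(np.load("side0.npy"))
for a,b in ((.36,.6),(.6,.95)):
    print('side bottom edge',edge_off('side',im,W(0,-.015,-.012),W(.25,-.015,-.012),a,b,half=3),'top-left',edge_off('side',im,W(0,.015,0),W(.25,.015,0),a,b,half=2.5))
im=rb(np.load("side8.npy"))
print('side8 bottom edge',edge_off('side',im,W(0,-.015,-.012),W(.25,-.015,-.012),.85,.98,half=3), edge_off('side',im,W(0,.015,0),W(.25,.015,0),.9,.99,half=2.5))
im=rb(np.load("top0.npy"))
for a,b in ((.36,.6),(.6,.95)):
    print('top right',edge_off('top',im,W(0,-.015,-.012),W(.25,-.015,-.012),a,b,half=3),'left',edge_off('top',im,W(0,.015,0),W(.25,.015,0),a,b,half=3))
E
```

```text
side bottom edge (0.4, array([0.48, 0.88]), 5.2) top-left (-0.3, array([0.49, 0.87]), 1.5)
side bottom edge (0.2, array([0.48, 0.88]), 5.1) top-left (-0.3, array([0.49, 0.87]), 1.5)
side8 bottom edge (0.2, array([0.48, 0.88]), 4.5) (-0.3, array([0.49, 0.87]), 1.7)
top right (0.6, array([0.88, 0.47]), 2.1) left (1.2, array([0.89, 0.46]), 2.8)
top right (0.6, array([0.88, 0.47]), 2.2) left (1.2, array([0.89, 0.46]), 2.7)
```

Request:
drive_tool([
  [0,-0.002,0.0003,-0.002,0.006],
  [0,-0.0018,0.0007,-0.002,0],
])

```text
clock: 9.8
position: [0.5377, -0.271, 0.104]
tool_rot: [3.117, -0.015, 2.762]
force: [0.3, 1.0, -2.5]
grip_width: 0.0598
```

```bash
cat > st.py <<'E'
from ov import *
import sys
s=bot.observe(); P,B,c=panel_pts(s,tilt=np.radians(40.5))
o=np.array([.440,-.2308,.03]); R=mastR(np.radians(-22.85))
print("centre mast mm",np.round(R.T@(c-o)*1e3,1),"rotvec",np.degrees(Rn.from_matrix(R.T@B).as_rotvec()).round(2),"force mast (weight +2.5 removed)",np.round(R.T@(s['force']+[0,0,2.5]),1),s['clock'])
E
python3 st.py
```

```text
centre mast mm [144.8   0.3   7.7] rotvec [ 1.76  0.39 -0.08] force mast (weight +2.5 removed) [-0.1  1.   0.1] 9.8
```

Request:
drive_tool([
  [0,-0.0014,0.0005,-0.0014,0],
  [0,-0.0014,0.0005,-0.0014,0],
])

```text
clock: 10.0
position: [0.5344, -0.2698, 0.1004]
tool_rot: [3.117, -0.016, 2.762]
force: [-0.1, 0.1, -2.3]
grip_width: 0.0593
```

```bash
python3 st.py; python3 look.py 9 40.5
```

```text
centre mast mm [1.399e+02 1.000e-01 7.200e+00] rotvec [ 1.76  0.42 -0.08] force mast (weight +2.5 removed) [0.  0.1 0.3] 10.0
10.0 [ 0.53441516 -0.26980168  0.10043186] [ 3.11714555 -0.01584343  2.76176312] [-0.1  0.1 -2.3]
centre in mast frame mm [1.399e+02 1.000e-01 7.200e+00] board heading -22.94
```

View pics/look9.png

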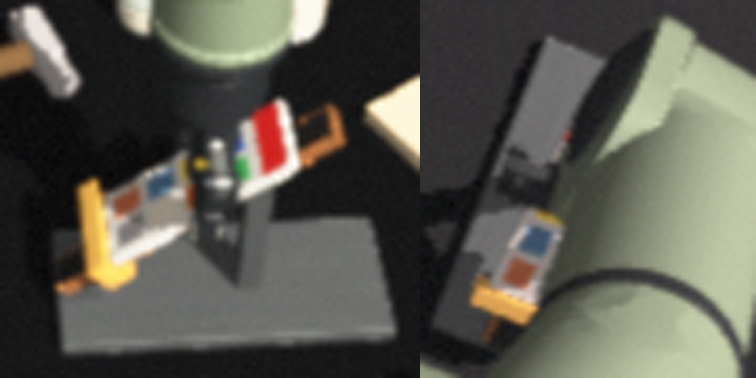

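Request:
drive_tool([
  [0,-0.0007,0.0003,-0.0007,0],
])

```text
clock: 10.2
position: [0.5336, -0.2695, 0.0997]
tool_rot: [3.117, -0.016, 2.762]
force: [0.4, 0.2, -2.3]
grip_width: 0.0593
```

Request:
drive_tool([
  [0,-0.0007,0.0003,-0.0007,0],
])

```text
clock: 10.3
position: [0.5335, -0.2694, 0.0993]
tool_rot: [3.117, -0.015, 2.762]
force: [3.5, -1.0, 3.7]
grip_width: 0.059
```

```bash
python3 st.py
```

```text
centre mast mm [1.384e+02 1.000e-01 6.900e+00] rotvec [ 1.75  0.35 -0.08] force mast (weight +2.5 removed) [6.8 0.4 2.4] 10.3
```

Request:
drive_tool([
  [0,0.0008,-0.0003,-0.0009,0],
])

```text
clock: 10.4
position: [0.5344, -0.2697, 0.0985]
tool_rot: [3.117, -0.014, 2.762]
force: [-2.0, 0.8, -2.2]
grip_width: 0.0593
```

```bash
python3 st.py
```

```text
centre mast mm [1.386e+02 1.000e-01 5.800e+00] rotvec [ 1.76  0.34 -0.08] force mast (weight +2.5 removed) [-1.4 -0.1  1.6] 10.4
```

Request:
drive_tool([
  [0,0,0,-0.0008,0],
])

```text
clock: 10.5
position: [0.5347, -0.2699, 0.0979]
tool_rot: [3.117, -0.014, 2.762]
force: [-1.6, 2.8, 11.5]
grip_width: 0.0589
```

```bash
python3 st.py
```

```text
centre mast mm [1.384e+02 1.000e-01 5.100e+00] rotvec [ 1.75  0.3  -0.08] force mast (weight +2.5 removed) [ 7.   1.9 12.4] 10.5
```

```bash
python3 look.py 10 40.5; python3 - <<'E'
from ov import *
im=np.load("side10.npy"); b=draw('side',im,(262,205,70,65),9,[]); cv2.imwrite("pics/c10.png",cv2.cvtColor(b,cv2.COLOR_RGB2BGR))
E
```

```text
10.5 [ 0.53465912 -0.26989216  0.09792634] [ 3.11717672 -0.0137514   2.76161859] [-1.6  2.8 11.5]
centre in mast frame mm [1.384e+02 1.000e-01 5.100e+00] board heading -22.95
```

View pics/c10.png

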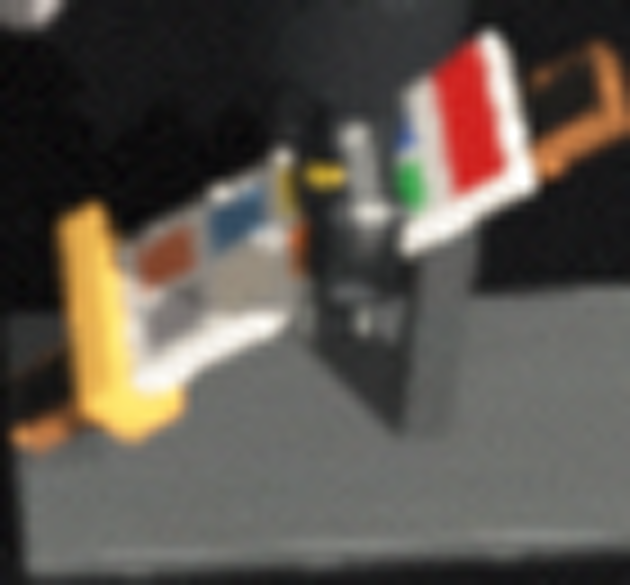

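Request:
drive_tool([
  [0,-0.0006,0.0003,0.0003,0],
])

```text
clock: 10.7
position: [0.5342, -0.2697, 0.0985]
tool_rot: [3.117, -0.013, 2.762]
force: [1.7, -1.7, -3.1]
grip_width: 0.059
```

```bash
python3 st.py
```

```text
centre mast mm [1.384e+02 1.000e-01 5.800e+00] rotvec [ 1.75  0.26 -0.08] force mast (weight +2.5 removed) [ 1.4 -0.9 -1.9] 10.7
```

Request:
drive_tool([
  [0,-0.0003,0.0001,-0.0004,0],
])

```text
clock: 10.8
position: [0.5343, -0.2698, 0.0984]
tool_rot: [3.117, -0.012, 2.762]
force: [1.1, 0.3, 7.2]
grip_width: 0.0592
```

```bash
python3 st.py
```

```text
centre mast mm [1.384e+02 1.000e-01 5.700e+00] rotvec [ 1.75  0.21 -0.08] force mast (weight +2.5 removed) [6.9 0.7 6.9] 10.8
```

Request:
drive_tool([
  [0,-0.0003,0.0001,-0.0003,0],
])

```text
clock: 10.9
position: [0.5343, -0.2697, 0.0984]
tool_rot: [3.117, -0.011, 2.762]
force: [1.3, -0.1, 4.6]
grip_width: 0.0591
```

```bash
python3 st.py
```

```text
centre mast mm [1.384e+02 1.000e-01 5.700e+00] rotvec [ 1.76  0.17 -0.08] force mast (weight +2.5 removed) [5.6 0.4 4.6] 10.9
```

Request:
drive_tool([
  [0,0.0001,0,-0.0007,0],
])

```text
clock: 11.0
position: [0.5346, -0.2699, 0.098]
tool_rot: [3.117, -0.011, 2.762]
force: [-2.0, 0.5, 9.4]
grip_width: 0.0596
```

```bash
python3 st.py
```

```text
centre mast mm [1.384e+02 1.000e-01 5.300e+00] rotvec [ 1.75  0.13 -0.08] force mast (weight +2.5 removed) [ 6.  -0.3 10.4] 11.0
```

Request:
drive_tool([
  [74,0,0,0,0],
  [78,0,0,0,0],
], newtons=20)

```text
clock: 11.2
position: [0.5342, -0.2697, 0.0978]
tool_rot: [3.117, -0.012, 2.762]
force: [-0.2, -0.9, 0.3]
grip_width: 0.0663
```

```bash
python3 st.py; python3 look.py 11 40; python3 rel.py 11 40
```

```text
centre mast mm [1.38e+02 1.00e-01 5.40e+00] rotvec [ 1.76  0.18 -0.09] force mast (weight +2.5 removed) [ 1.9 -0.9  2.1] 11.2
11.2 [ 0.53424144 -0.26971027  0.09783669] [ 3.11711986 -0.01156299  2.76158719] [-0.2 -0.9  0.3]
centre in mast frame mm [1.38e+02 1.00e-01 5.40e+00] board heading -22.94
board in mast rotvec deg [ 1.76  0.68 -0.08] centre [1.38e+02 1.00e-01 5.40e+00]
side bottom L (-0.2, array([0.47, 0.88]), 6.1) R (-0.4, array([0.47, 0.88]), 8.4)
side top L (-0.2, array([0.49, 0.87]), 4.9) R (-0.1, array([0.49, 0.87]), 6.6)
side right (1.2, array([ 0.98, -0.21]), 9.7) left (1.8, array([ 0.99, -0.13]), 3.8)
top long L (0.7, array([0.89, 0.45]), 1.6)
```

View pics/look11.png

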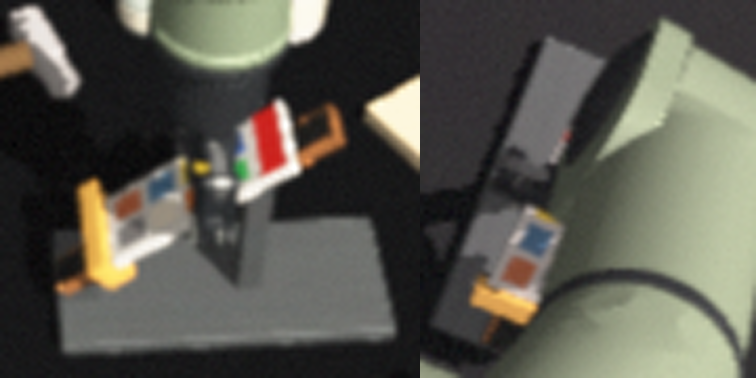

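Released; the board stays put. Open fully and rise straight up, slowly at first.

Request:
drive_tool([
  [100,0,0,0,0],
  [100,0,0,0,0],
  [100,0,0,0.002,0],
  [100,0,0,0.005,0],
  [100,0,0,0.015,0],
  [100,0,0,0.03,0],
  [100,0,0,0.03,0],
])

```text
clock: 12.0
position: [0.5321, -0.2688, 0.1812]
tool_rot: [3.117, -0.018, 2.761]
force: [0.1, -0.1, 0.5]
grip_width: 0.0855
```

Request:
drive_tool([
  [100,0,0,0.04,0],
  [100,0,0,0.045,0],
  [100,0,0.02,0.03,0],
  [100,0,0.045,0,0],
  [100,0,0.045,0,0],
  [100,0,0.045,0,0],
  [100,0,0.045,0,0],
  [100,0,0.045,0,0],
  [100,0,0.03,0,0],
  [100,0,0,0,0],
])

```text
clock: 13.0
position: [0.5288, 0.0139, 0.3197]
tool_rot: [3.114, 0.0, 2.756]
force: [0.3, -0.8, -0.7]
grip_width: 0.0851
```

```bash
python3 look.py 12 0; python3 - <<'E'
from ov import *
b=[draw('side',np.load("side12.npy"),(262,205,70,65),5.7,[]),draw('top',np.load("top12.npy"),(322,130,70,90),5.7,[])]
H=max(x.shape[0] for x in b); b=[cv2.copyMakeBorder(x,0,H-x.shape[0],0,0,0) for x in b]
cv2.imwrite("pics/c12.png",cv2.cvtColor(np.hstack(b),cv2.COLOR_RGB2BGR))
E
```

```text
13.0 [0.52876096 0.01386505 0.31971413] [3.11371654e+00 2.74424042e-04 2.75601140e+00] [ 0.3 -0.8 -0.7]
centre in mast frame mm [192.2 259.2 249.6] board heading -22.09
```

View pics/c12.png

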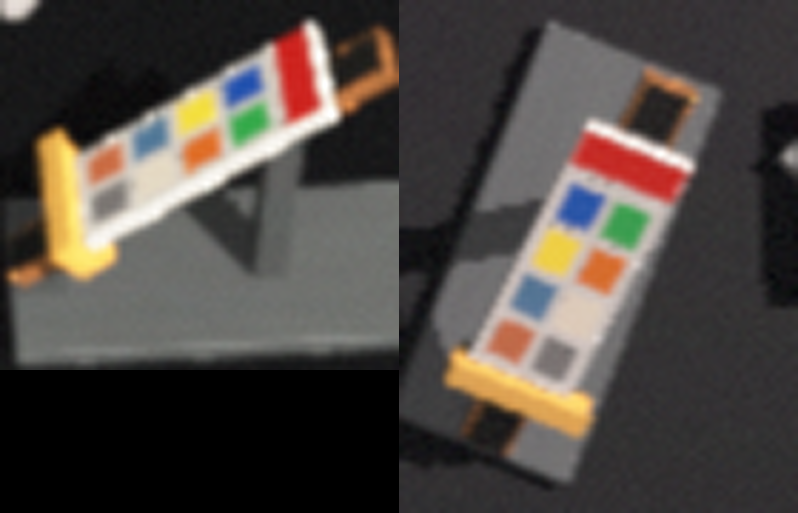

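```bash
cat > fit4.py <<'E'
import sys; sys.argv=['x','12']
import fit3
from fit3 import *
base={'top':[.4358,-.2343,-.3971,.0586,.0102,.0223,.5514,-.2829],'side':[.4384,-.2308,-.4016,.0588,.0113,.0206,.5541,-.2786]}
old=fit3.scene
def scene2(p):
    ob=old(p); o=np.array([p[0],p[1],.03]); R=mastR(p[2]); bx,by,ba=p[8:11]
    Rb=R@Rn.from_euler('z',ba).as_matrix(); c=o+R@np.array([bx,by,0])
    k=[('pan',[-.08,-.03,0],[.08,.03,.01],Rb,c),('red',[.053,-.03,.01],[.073,.03,.0101],Rb,c)]
    cs=[(-.055,.014),(-.025,.014),(.005,.014),(.035,.014),(-.055,-.014),(.005,-.014),(.035,-.014),(-.025,-.014)]
    for x,y in cs: k.append(('pt',[x-.008,y-.009,.01],[x+.008,y+.009,.0101],Rb,c))
    return ob[:3]+k[:1]+ob[3:]  # panel before ledge
fit3.scene=scene2
r0=fit3.resid
for n in ('top','side'):
    p=np.array(base[n]+[p for p in (base[n][3]+.08,0.,0.)])
    st=np.array([.003,.003,.01,.004,.002,.002,.004,.004,.004,.004,.02])
    for it in range(4):
        sim=np.array([p]+[p+e for e in np.diag(st)/(1+it)])
        r=minimize(cost,p,args=([n],),method='Nelder-Mead',options=dict(initial_simplex=sim,xatol=2e-5,fatol=1e-4,maxiter=700)); p=r.x
    print(n,'mast',np.round(p[:3],4),'L',round(p[3],4),'t',round(p[4],4),'board x,y mm',np.round(p[8:10]*1e3,2),'ang deg',np.degrees(p[10]).round(2),'gap mm',round((p[8]-.08-p[3])*1e3,2),round(r.fun,2))
E
time python3 fit4.py
```

```text
top mast [ 0.4357 -0.2339 -0.3951] L 0.0582 t 0.0099 board x,y mm [138.32   0.56] ang deg -0.1 gap mm 0.13 33.4
side mast [ 0.4381 -0.2305 -0.401 ] L 0.0587 t 0.0107 board x,y mm [139.02   1.54] ang deg -0.03 gap mm 0.28 29.82
real	1m7.683s
user	4m23.373s
sys	0m0.136s
```

```bash
python3 - <<'E'
from ov import *
im=bot.grab_frame("top"); cv2.imwrite("pics/final.png",cv2.cvtColor(cv2.resize(im,(800,600)),cv2.COLOR_RGB2BGR))
a=np.load("top0.npy").astype(int)
for t in ("hammer","pliers","flux_jar","pickle_tin","copper_plate","brush"):
    r=bot.masks_of("top",t); print(t,[(round(d['conf'],2),np.round(d['point'],1)) for d in r[:2]])
E
```

```text
hammer [(0.62, array([114.3, 183.3])), (0.29, array([350.2, 175.3]))]
pliers [(0.78, array([114., 186.]))]
flux_jar []
pickle_tin [(0.54, array([280.6, 111.5]))]
copper_plate [(0.95, array([240.7, 113.5]))]
brush [(0.93, array([404.6, 162.7]))]
```

View pics/final.png

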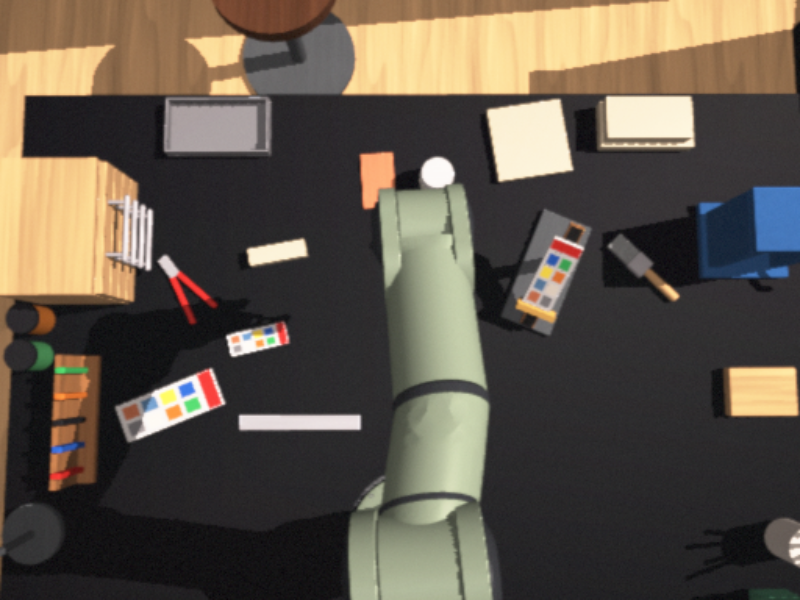

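The picture shows the board on the stand at about (550,278), and the copper plate, pliers and brush where they were. The arm hides the hammer and flux jar; it only passed well above them. I'm handing in.

```bash
python3 -c "
from workcell import bot
s=bot.observe(); print(s['clock'],s['force']); print(bot.job_done())"
```

```text
13.45 [0.48115535 0.08823843 0.53019259]
the job is handed in; nothing more can be done
None
```

The sample board is on the display stand, red end up and samples facing out, with its lower end on the brass ledge. I handed the job in at 13.45 s with the gripper open and clear.

**What I did:** I picked the middle-sized of the three boards, the one on the firebrick. I tilted it in the grip by pressing its red end on the mast until it lay flat. Then I backed it off, slid it down until it touched the ledge at about 7 N, and pressed it lightly to the mast before opening.

**Last checks, fitted separately in each camera:**

| Check | Top camera | Side camera |
|---|---|---|
| Off centre across the mast | 0.6 mm | 1.5 mm |
| Angle along the mast | -0.1° | 0.0° |
| Gap between board and ledge | 0.1 mm | 0.3 mm |
| Ledge height along the mast, before and after | 58.6 and 58.2 mm | 58.8 and 58.7 mm |

The ledge shows no measurable shift.

**What disagreed or could not be checked:**
- **Camera offset:** the two cameras differ by about 2 to 4 mm in absolute position. I corrected for this by comparing the held board with the arm's own reading.
- **Arm drift:** the jaws were tilted by about 1.4° from drift. The board appears to have settled flat when released.
- **Hammer and flux jar:** the arm hid both in the last top view, so I did not confirm their positions there. The arm only passed above them. The pliers, copper plate, pickle tin and brush looked unmoved.
- **Forces:** the highest wrist force I read was about 46 N, while pressing the board flat on the mast above the ledge.

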